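# Square the adapter plate, then load it on the block heater

### The arm

A 7-joint arm with a two-finger parallel gripper is mounted at the origin on the work surface. World frame = base frame: x ahead of the robot, y to its left, z up, the work surface at z = 0. Lengths are in m, angles in rad, forces in N, time in s.
With the tool pointing down it reaches from about 0.425 to 0.925 m from the base axis. Payload 6.8 kg.
Tool frame: the origin (TCP) lies at the very end of the fingers, on their centre line; the grasp point (between the pads) lies 19 mm behind it; z points along the fingers, y is the line along which they close (so a half turn about z gives the same grasp; the last joint's range is limited). The gripper opens to 85 mm and grips with 20 to 120 N. Pads are 22 mm wide; open, the fingers measure 114 mm over their backs; the gripper's body (76 mm by 85 mm) begins 54 mm behind the grasp point. The pads swing forward as they close: fully open they stand 13 mm farther back than shut.
Start: joints at [1.063, 0.477, 0.022, 1.555, -0.011, 1.109, -0.083], TCP at [0.263, -0.622, 0.231] pointing down, gripper open.
Joint ranges: [-2.96, 2.96], [-0.34, 2.1], [-1.41, 1.46], [0.24, 2.44], [-1.37, 4.51], [0.17, 1.92], [-2.96, 2.96]. Speed limits (rad/s): [2.39, 2.39, 3.14, 3.14, 3.14, 3.14, 3.14].

### API

Orientations are given as a rotation vector (axis times angle).
In Python, from bench import monitor, optics, r gives the robot as it stands.
- The arm moves only by the shell command python3 -m crank 'ROWS' [OPENING] [FORCE]. ROWS is JSON, a list of rows, each a list of 2 entries, a list of its own where there are three numbers: the shift along the tool's x, y, z in cm, then the turn, a rotation vector about the tool's x, y, z in rad. A call has 1 to 5 rows; each row shifts and turns the commanded pose from where the row before left it, along the tool's axes as they then stand; what a row does not reach is not made up. A row lasts 1/10 s, in which the tool goes at most 50 mm and 8.59 degrees, less where a joint would pass 70% of its speed; a pose out of reach is approached as far as the arm can. A call is refused whole if a number of a shift passes 5 or a number of a turn 0.15, either way. A call with a gripper value outside its range is refused whole. OPENING is the finger opening in cm, from 0 to 8.54, set as the call begins (- or left out, the last holds). The fingers move at their own pace and stop on an object; FORCE is the grip in N (left out, the last holds). Time passes only in rows, so rows that do not move let the fingers close. It gives the time, the measured TCP pose, the force, the opening and the grip force at its end, in the units of the state.
- monitor.get_obs(): the state, without advancing time (a new reading comes with each control period).
- optics.grab_frame(name): name is "scene" or "side" or "wrist"; returns (picture, depth): 400x640x3 uint8, red, green, blue; 400x640 float32, m along the optical axis (not along the pixel's ray), 0 where there is no reading.
- optics.camera_model(name): a dict with "vertical_fov" (degrees; the focal length in pixels is half the picture's height over the tangent of half this angle, whatever the lens; pixels are square), "cx", "cy" (the principal point, pixels), "R" (3x3) and "t" (3): a world point X has camera coordinates R X + t; the wrist camera has in their place "hand_eye" (4x4, takes a point from camera to tool coordinates, whose origin is the TCP and whose axes are the flange's). Camera axes: x right, y down, z forward; pixel columns grow to the right and rows downward; lengths in m; the calibration is good to about 2 mm. A picture is of the moment at which its call begins: read the wrist's pose just before it. camera_model takes no time and is no camera call.
- r.hand_in(): hands the job in; it is judged then, once.
The state is a dict: "clock": time; "joints": joint angles; "qvel": joint speeds; "tau": joint torques, N m; "tcp_pos": TCP position; "orientation": TCP orientation; "contact_force": force on the tool from outside, world axes, zero at the start; "moment": the same for the moment, N m; "grip_width": finger opening in m; "gripper_force": force on a finger pad.
Only numpy, scipy, OpenCV 4.12 (cv2) and the standard library are available. Lean on these libraries where they do the work, as an engineer would, in place of code of your own. Each camera call takes 0.05 s, during which the arm holds its last target. There are 200 camera calls.

### The job

The knobbed adapter plate lies skewed on the alignment deck. Without gripping it, gently push it across the deck until it sits flush against both the long fence and the end stop, and leave it standing there untouched for a moment; then lift it straight off by its knob and set it down, without dropping it, flat inside the rim of the heater's pocket, long side along the pocket, and let go. Leave the other things on the bench where they are.

Things in the scene. Friction and masses are not known exactly. Their poses are not given: they have to be found in the camera images.
- fixture: Alignment deck, fixed: grey slab 190 (x) x 260 (y) x 12 mm high, a steel fence along its whole +x long edge; the other edges are open. Origin: centre of its underside, on the table; x points to the fence, y along it to the end stop. Fence: inner face at x = +80 mm, 15 mm thick, top 26 mm above the table (14 above the deck). Stands left or right of the heater, yaw varies.
- fixture_fence (a point): Point on the fence's inner face at mid-length, at the deck's surface. Axes as the deck's.
- stop: End stop, clamped fast: steel bar 90 (x) x 15 (y) x 14 mm high on the deck near its +y end, square to the fence and reaching to it. Origin: centre of its underside, on the deck's surface; axes parallel to the deck's. The face that meets the plate is 7.5 mm from the origin, on the -y side. Where it is clamped varies: origin 97 to 123 mm from the deck's centre along +y.
- plate: Loose aluminium plate 90 (x) x 130 (y) x 16 mm, 0.4 to 0.65 kg, round upright black knob at its centre (32 mm diameter, top 58 mm above the underside). Origin: centre of underside. Starts on the deck up to 20 deg askew, away from both bars. Squared: +x long edge on the fence, +y short edge on the end stop. Slides under 2 to 5 N; over 80 N against the bars is too rough.
- plate_far (a point): Middle of the plate's +x long edge face (the one that meets the fence), half-way up its thickness: x = 45, y = 0, z = 8 mm in the plate's frame.
- plate_left (a point): Middle of the plate's +y short edge face (the one that meets the end stop): x = 0, y = 65, z = 8 mm in the plate's frame.
- plate_knob (a point): On the knob's axis, 42 mm above the plate's underside (16 mm below the knob's top): where to grip it. Axes as the plate's.
- heater: Block heater, fixed: white case 200 x 200 x 50 mm high, black panel on its front (-x). Origin: centre of its underside on the table. On its top is a shallow rectangular pocket with a grey rim.
- heater_pocket (a point): Centre of the pocket's floor, on top of the heater 50 mm above the table (20 mm towards +x from the heater's centre). Axes: x across, y along the pocket. Inside the rim the pocket is 98 (x) x 138 (y) mm, 4 mm clear of the plate all round; the rim is 8 mm wide and 8 mm high (top 58 mm above the table).
- tube_a: Bystander: standing white tube with blue cap, 33 mm diameter, 115 mm high, beyond the deck and heater. Origin: centre of underside.
- tube_b: Bystander: another standing capped tube of the same size, beyond the deck and heater.
- tube_c: Bystander: a third standing capped tube of the same size, at the right-hand side.
- beaker: Bystander: glass beaker 80 mm across, 95 mm high, beyond the gap between deck and heater. Origin: centre of underside.
- dishes: Bystander: stack of three clear round dishes 90 mm across, 42 mm high, at the left-hand side. Origin: centre of underside.
- spatula: Bystander: thin steel spatula strip 170 x 14 x 4 mm lying flat in the gap between deck and heater, pointing away from the robot.
Mind the look-alikes: they are no part of the job. What is shaped like the plate but blue or purple is not meant.

How it is judged:
By the outcome, as a careful person would: the job done as asked, in the order asked, and still so for the second after the job is handed in, with the robot touching nothing.
It also fails if it takes over 64 s, if anything falls off the work surface, if the arm or the gripper's body presses on something with over 40 N, if the wrist force passes 120 N, or if a joint passes its speed limit or range.

## Working session

There is one attempt and no reset: what is moved stays moved. The work goes in short steps, Python scripts to look and compute and a shell command to move; the robot and the scene stay as the last step left them, time stands still between calls to the robot, and variables do not carry over. Pictures are saved under pics/ and viewed, at most 10 in all, crops included, and the job is handed in when it is done.

```bash
ls; mkdir -p pics; python3 - <<'E'
from bench import monitor, optics, r
import cv2,numpy as np
o=monitor.get_obs();print({k:np.round(v,3).tolist() for k,v in o.items()})
for n in ("scene","side","wrist"):
    p,d=optics.grab_frame(n);cv2.imwrite(f"pics/{n}0.png",p[:,:,::-1]);np.save(f"pics/{n}0.npy",d)
    m=optics.camera_model(n);print(n,{k:np.round(v,4).tolist() for k,v in m.items()})
a=cv2.imread("pics/scene0.png");b=cv2.imread("pics/side0.png")
E
```

```text
pics
{'clock': 0.0, 'joints': [1.063, 0.478, 0.022, 1.556, -0.012, 1.109, -0.083], 'qvel': [-0.0, 0.0, -0.0, 0.001, 0.002, 0.001, 0.001], 'tau': [-0.0, -59.645, 1.608, -28.119, 0.013, 0.009, 0.0], 'tcp_pos': [0.262, -0.621, 0.23], 'orientation': [-3.077, -0.623, 0.001], 'contact_force': [-0.212, 0.153, 1.032], 'moment': [0.002, 0.032, 0.035], 'gripper_force': 0.0, 'grip_width': 0.086}
scene {'vertical_fov': 54.6645, 'cx': 323.4699, 'cy': 204.7334, 'R': [[0.6378, 0.7702, 0.0003], [0.4707, -0.3895, -0.7916], [-0.6096, 0.5051, -0.611]], 't': [-0.3291, -0.191, 1.558]}
side {'vertical_fov': 42.3456, 'cx': 315.3416, 'cy': 199.3126, 'R': [[-0.9302, -0.3669, 0.0101], [-0.2516, 0.6174, -0.7453], [0.2672, -0.6959, -0.6666]], 't': [0.479, 0.1887, 1.5353]}
wrist {'vertical_fov': 65.0982, 'cx': 317.4491, 'cy': 197.7981, 'hand_eye': [[-0.0005, -0.959, -0.2834, 0.0717], [1.0, -0.0008, 0.0009, -0.0009], [-0.0011, -0.2834, 0.959, -0.1425], [0.0, 0.0, 0.0, 1.0]]}
```

View pics/scene0.png

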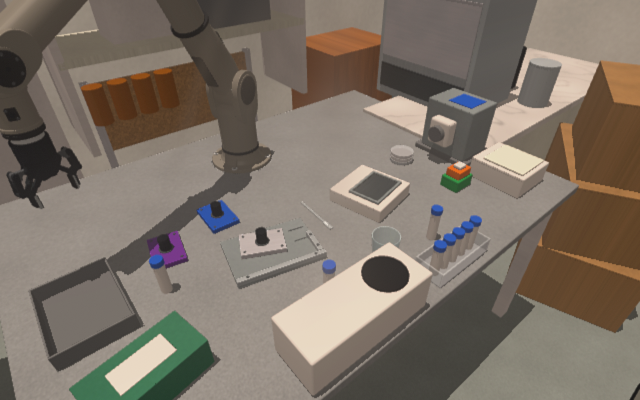

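View pics/side0.png

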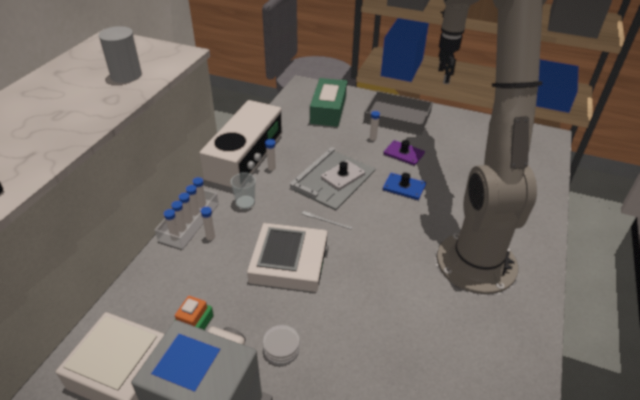

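The scene view shows the candidates: the aluminium plate with black knob on the grey deck (262,240), a blue look-alike (217,214) and a purple one (166,247). I choose the silver one on the deck. The side view shows the same: plate (343,172), blue (405,185), purple (405,152), heater (290,255).

```bash
cat > h.py <<'E'
from bench import monitor, optics, r
import cv2,numpy as np
from scipy.spatial.transform import Rotation as Ro
def cam(n,o=None):
    m=optics.camera_model(n);f=200/np.tan(np.radians(m['vertical_fov'])/2)
    if n=='wrist':
        o=o or monitor.get_obs();H=np.array(m['hand_eye']);Rt=Ro.from_rotvec(o['orientation']).as_matrix()
        A=Rt@H[:3,:3];c=Rt@H[:3,3]+np.array(o['tcp_pos'])
    else: A=np.array(m['R']).T;c=-A@np.array(m['t'])
    return f,m['cx'],m['cy'],A,c
def rays(C,px):
    f,cx,cy,A,c=C;px=np.atleast_2d(px).astype(float)
    return np.c_[(px[:,0]-cx)/f,(px[:,1]-cy)/f,np.ones(len(px))]@A.T
def onz(C,px,z):
    d=rays(C,px);return C[4]+d*((z-C[4][2])/d[:,2:])
def pix(C,X):
    f,cx,cy,A,c=C;q=(np.atleast_2d(X)-c)@A;return np.c_[f*q[:,0]/q[:,2]+cx,f*q[:,1]/q[:,2]+cy]
def cloud(C,d):
    v,u=np.mgrid[:400,:640];P=C[4]+rays(C,np.c_[u.ravel(),v.ravel()])*d.reshape(-1,1);P=P.reshape(400,640,3);P[d==0]=np.nan;return P
E
python3 - <<'E'
from h import *
C=cam('scene')
d=np.load('pics/scene0.npy');P=cloud(C,d)
for n,u,v in [('plate',250,247),('knobtop',262,230),('deckL',228,255),('blue',214,222),('heater',372,186),('heatertopcase',345,193),('tubeA',160,262),('tubemid',329,266),('beaker',386,235),('spat',316,214)]:
    print(n,np.round(P[v,u],3))
a=cv2.imread('pics/scene0.png')[180:300,140:440];s=cv2.imread('pics/side0.png')[130:300,220:440]
cv2.imwrite('pics/c1.png',cv2.resize(a,None,fx=2.6,fy=2.6,interpolation=cv2.INTER_CUBIC))
E
```

```text
plate [ 0.499 -0.258  0.03 ]
knobtop [ 0.499 -0.214  0.07 ]
deckL [ 0.47  -0.316  0.013]
blue [ 0.317 -0.281  0.017]
heater [0.526 0.205 0.051]
heatertopcase [0.497 0.108 0.05 ]
tubeA [ 0.487 -0.493  0.114]
tubemid [ 0.761 -0.185  0.116]
beaker [0.737 0.045 0.067]
spat [0.478 0.    0.004]
```

View pics/c1.png

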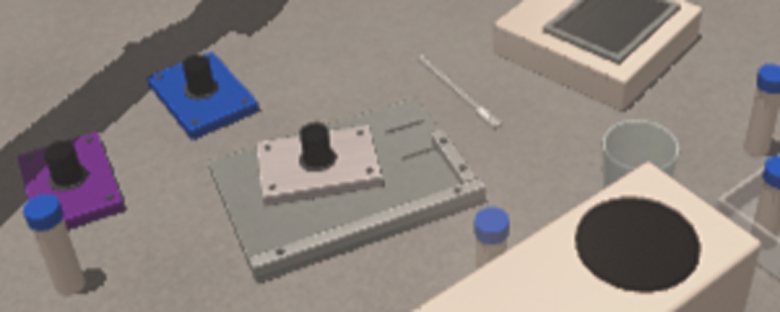

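The crop confirms it: silver plate with a black knob at crop (315,150), on the grey deck. The fence is along the lower long edge and the stop bar is at (450,160).

```bash
python3 - <<'E'
from h import *
C=cam('scene')
q=onz(C,[[238.1,281.9],[324.6,253]],0.02);print(q);v=q[1]-q[0];print('yaw',np.degrees(np.arctan2(-v[0],v[1])))
h=onz(C,[[140+503/2.6,180+30/2.6],[140+622/2.6,180+83/2.6]],0.05);print(h);v=h[1]-h[0];print(np.degrees(np.arctan2(v[1],v[0])))
E
python3 -m crank '[[[3.3,-2.5,-0.9],[0,0,0]],[[3.3,-2.5,-0.9],[0,0,0]],[[3.3,-2.5,-0.9],[0,0,0]],[[3.3,-2.5,-0.9],[0,0,0]],[[3.3,-2.5,-0.9],[0,0,0]]]'
python3 -m crank '[[[3.3,-2.5,-0.9],[0,0,0]],[[3.3,-2.5,-0.9],[0,0,0]],[[3.3,-2.5,-0.9],[0,0,0]],[[3.3,-2.5,-0.9],[0,0,0]],[[3.3,-2.5,-0.9],[0,0,0]]]'
python3 -m crank '[[[3.3,-2.5,-0.9],[0,0,0]],[[3.3,-2.5,-0.9],[0,0,0]],[[3.3,-2.5,-0.9],[0,0,0]],[[3.3,-2.5,-0.9],[0,0,0]],[[3.3,-2.5,-0.9],[0,0,0]]]'
```

```text
[[ 0.58296618 -0.34643562  0.02      ]
 [ 0.6455528  -0.10321632  0.02      ]]
yaw -14.430609518545033
[[0.46635777 0.08411032 0.05      ]
 [0.6388065  0.12272025 0.05      ]]
12.619956255121451
clock: 0.65
tcp_pos: [0.3666, -0.4407, 0.2764]
orientation: [-3.079, -0.624, 0.0]
contact_force: [0.0, -0.9, 0.7]
grip_width: 0.0854
gripper_force: 0.0
clock: 1.15
tcp_pos: [0.4698, -0.2614, 0.3216]
orientation: [3.079, 0.624, -0.0]
contact_force: [1.3, -0.5, -0.0]
grip_width: 0.0856
gripper_force: 0.0
clock: 1.65
tcp_pos: [0.5732, -0.0822, 0.3665]
orientation: [3.079, 0.624, -0.001]
contact_force: [0.9, 0.1, -0.4]
grip_width: 0.0855
gripper_force: 0.0
```

```bash
python3 - <<'E'
from h import *
import pickle
o=monitor.get_obs();p,d=optics.grab_frame('wrist');cv2.imwrite('pics/w1.png',p[:,:,::-1]);pickle.dump((o,p,d),open('pics/w1.pkl','wb'))
E
```

```text
(no output)
```

View pics/w1.png

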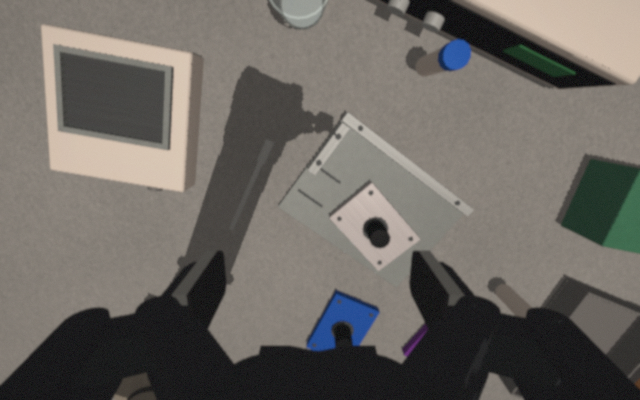

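Wrist view: heater pocket at (113,98), fence from (345,113) to (472,212), stop from (345,118) to (312,172), plate with its knob at (376,232) and corners near (372,181), (419,237), (380,270), (330,214).

```bash
python3 - <<'E'
from h import *
import pickle
o,p,d=pickle.load(open('pics/w1.pkl','rb'));C=cam('wrist',o);P=cloud(C,d)
for n,u,v in [('plate',350,215),('fence',400,156),('stop',330,148),('deck',400,190),('deck2',320,205),('table',480,150),('pocket',113,98),('rim',56,100),('rimt',110,50),('case',180,100),('shadow',230,150)]:
    print(n,p[v,u],np.round(P[v,u],3))
hsv=cv2.cvtColor(p,cv2.COLOR_RGB2HSV)
def blob(mask,seed,z):
    mask=cv2.morphologyEx(mask.astype(np.uint8),cv2.MORPH_OPEN,np.ones((2,2)))
    n,l,s,_=cv2.connectedComponentsWithStats(mask);k=l[seed[1],seed[0]]
    c=max(cv2.findContours((l==k).astype(np.uint8),0,cv2.CHAIN_APPROX_NONE)[0],key=len)[:,0]
    X=onz(C,c,z)[:,:2];r_=cv2.minAreaRect((X*1000).astype(np.float32));print(s[k],r_);return X
g=p.min(2)
print('plate');blob(g>165,(350,215),.028)
print('bars');blob((g>135),(400,156),.026)
print('pocket');blob(p.max(2)<90,(113,98),.05)
E
```

```text
plate [187 174 167] [ 0.502 -0.17   0.028]
fence [184 179 170] [ 0.619 -0.201  0.025]
stop [183 179 170] [ 0.588 -0.096  0.026]
deck [141 138 130] [ 0.568 -0.231  0.011]
deck2 [94 93 89] [ 0.494 -0.12   0.012]
table [134 127 119] [ 0.677 -0.324  0.   ]
pocket [70 68 67] [0.537 0.213 0.049]
rim [162 151 140] [0.506 0.279 0.059]
rimt [211 192 174] [0.596 0.231 0.048]
case [217 200 180] [0.57  0.126 0.048]
shadow [73 69 66] [ 0.519  0.05  -0.001]
plate
[ 334  186   78   71 1820] ((499.2763366699219, -211.03610229492188), (109.7742691040039, 86.21822357177734), 63.1778564453125)
bars
[ 309  114  165  103 2190] ((565.5874633789062, -215.6958465576172), (259.585205078125, 110.15824127197266), 77.51908874511719)
pocket
[  61   54  104   90 7323] ((534.2442626953125, 211.23138427734375), (98.43572235107422, 138.9582061767578), 12.70887565612793)
```

```bash
python3 -m crank '[[[0,0,1.7],[0,0,0.124]],[[0,0,1.7],[0,0,0.124]],[[0,0,1.7],[0,0,0.124]],[[0,0,1.7],[0,0,0.124]],[[0,0,1.7],[0,0,0.124]]]' 5
python3 -m crank '[[[-0.55,4.1,0],[0,0,0]],[[-0.55,4.1,0],[0,0,0]],[[-0.55,4.1,0],[0,0,0]],[[0,0,0],[0,0,0]],[[0,0,0],[0,0,0]]]'
python3 - <<'E'
from h import *
import pickle
o=monitor.get_obs();p,d=optics.grab_frame('wrist');cv2.imwrite('pics/w2.png',p[:,:,::-1]);pickle.dump((o,p,d),open('pics/w2.pkl','wb'))
E
```

```text
clock: 2.2
tcp_pos: [0.5724, -0.0839, 0.2803]
orientation: [3.122, -0.353, -0.001]
contact_force: [0.4, 0.8, -0.8]
grip_width: 0.0499
gripper_force: 0.0
clock: 2.7
tcp_pos: [0.5291, -0.2013, 0.2811]
orientation: [-3.122, 0.35, 0.001]
contact_force: [-0.6, 0.7, 0.1]
grip_width: 0.0498
gripper_force: 0.0
```

View pics/w2.png

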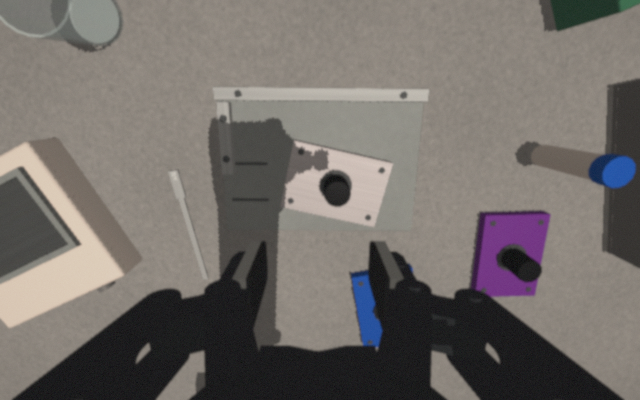

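The close view has the fence along row 95 (columns 213–429), the stop at (225,138), and the plate with its knob at (335,185) and corners (293,140), (392,163), (375,226), (285,206).

```bash
cat >> h.py <<'E'
import pickle
def blobd(C,P,lo,hi,seed,z):
    m=((P[...,2]>lo)&(P[...,2]<hi)).astype(np.uint8)
    n,l,s,_=cv2.connectedComponentsWithStats(m,connectivity=4);k=l[seed[1],seed[0]]
    c=max(cv2.findContours((l==k).astype(np.uint8),0,cv2.CHAIN_APPROX_NONE)[0],key=len)[:,0]
    X=(onz(C,c,z)[:,:2]*1000).astype(np.float32);return s[k],X,cv2.minAreaRect(X)
def dk(X,D,yaw):
    c,s=np.cos(yaw),np.sin(yaw);v=np.atleast_2d(X)[:,:2]-D;return np.c_[v@[c,s],v@[-s,c]]
E
python3 - <<'E'
from h import *
o,p,d=pickle.load(open('pics/w2.pkl','rb'));C=cam('wrist',o);P=cloud(C,d)
print('tool yaw',np.degrees(Ro.from_rotvec(o['orientation']).as_matrix()[:2,0]),o['tcp_pos'])
for sd in [(350,165),(300,95),(360,210)]: 
    s,X,r_=blobd(C,P,.0195,.035,sd,.027);print(s,np.round(r_[0],1),np.round(r_[1],1),r_[2])
# fence lines by gradient: columns
g=cv2.cvtColor(p,cv2.COLOR_RGB2GRAY).astype(float)
def edge(us,v0,v1,sgn,z,vert=True):
    E=[]
    for u in us:
        col=g[v0:v1,u] if vert else g[u,v0:v1]
        q=sgn*np.diff(col);k=q.argmax()
        if 0<k<len(q)-1:
            a,b,c=q[k-1:k+2];k=k+0.5*(a-c)/(a-2*b+c+1e-9)
        E.append((u,v0+k+.5) if vert else (v0+k+.5,u))
    X=onz(C,E,z)[:,:2];vx,vy,x0,y0=cv2.fitLine(X.astype(np.float32),cv2.DIST_HUBER,0,.001,.001).ravel()
    print('line',np.round(X.mean(0),4),'dir',np.degrees(np.arctan2(vy,vx)),np.round([x0,y0],4))
print('fence inner');edge(range(245,400,3),94,110,-1,.026)
print('fence outer');edge(range(245,400,3),80,96,1,.026)
print('stop inner(-y) ');edge(range(106,165,2),225,240,-1,.026,False)
print('stop outer');edge(range(106,120,1),210,225,1,.026,False)
E
```

```text
tool yaw [ 55.8773609  -12.66989608] [ 0.52909005 -0.20125818  0.28108769]
[ 280  140  113   87 6047] [ 497.  -217.5] [129.9  90.8] 64.29230499267578
[ 213   87  216   15 2807] [ 610.9 -223.5] [258.6  15. ] 76.69136047363281
[ 280  140  113   87 6047] [ 497.  -217.5] [129.9  90.8] 64.29230499267578
fence inner
line [ 0.6037 -0.2231] dir 76.74825 [ 0.6037 -0.2231]
fence outer
line [ 0.6173 -0.2261] dir 76.60149 [ 0.6231 -0.2016]
stop inner(-y) 
line [ 0.5878 -0.1027] dir -13.396123 [ 0.5867 -0.1025]
stop outer
line [ 0.6178 -0.0943] dir -20.1599 [ 0.6176 -0.0942]
```

```bash
python3 - <<'E'
from h import *
for f in ('w1','w2'):
    o,p,d=pickle.load(open(f'pics/{f}.pkl','rb'));C=cam('wrist',o);P=cloud(C,d)
    h=cv2.cvtColor(p,cv2.COLOR_RGB2HSV);m=(h[...,0]>105)&(h[...,0]<150)&(h[...,1]>120)&(P[...,2]<.06)&(P[...,0]<.5)
    n,l,s,_=cv2.connectedComponentsWithStats(m.astype(np.uint8))
    for k in range(1,n):
        if s[k,4]>150:
            q=P[l==k];print(f,s[k],np.round(np.nanpercentile(q,1,0),3),np.round(np.nanpercentile(q,99,0),3))
            D=dk(q,np.array([.5257,-.2034]),np.radians(-13.3));print('deck',np.round(D.min(0),3),np.round(D.max(0),3))
D=np.array([.5257,-.2034]);e=np.array([.9732,-.23]);f=np.array([.23,.9732])
o=monitor.get_obs();print('tcp deck',dk(o['tcp_pos'],D,np.radians(-13.3)))
E
```

```text
w1 [ 307  291   72   59 2120] [ 0.227 -0.297  0.007] [ 0.351 -0.207  0.044]
deck [-0.305 -0.151] [-0.151 -0.048]
w1 [404 326  23  30 182] [ 0.281 -0.399  0.005] [ 0.348 -0.386  0.017]
deck [-0.196 -0.242] [-0.127 -0.23 ]
w2 [ 472  212   77   84 4116] [ 0.27  -0.491  0.006] [ 0.402 -0.39   0.018]
deck [-0.196 -0.321] [-0.066 -0.229]
w2 [ 352  271   30   76 1297] [ 0.228 -0.238  0.007] [ 0.352 -0.208  0.018]
deck [-0.29  -0.098] [-0.162 -0.049]
tcp deck [[0.00307434 0.00448778]]
```

```bash
python3 -m crank '[[[0,0,0],[0,0,0.011]],[[-2.9,0.6,2],[0,0,0]],[[-2.9,0.6,2],[0,0,0]],[[-2.9,0.6,2],[0,0,0]],[[-2.9,0.6,2],[0,0,0]]]' 5
python3 -m crank '[[[0,0,4],[0,0,0]],[[0,0,4],[0,0,0]],[[0,0,4],[0,0,0]],[[0,0,4],[0,0,0]],[[0,0,2],[0,0,0]]]'
python3 -m crank '[[[0,0,0.5],[0,0,0]],[[0,0,0],[0,0,0]]]'
python3 - <<'E'
from h import *
o=monitor.get_obs();print('tcp deck',dk(o['tcp_pos'],np.array([.5257,-.2034]),np.radians(-13.3)),o['tcp_pos'][2],np.round(o['contact_force'],1))
E
```

```text
clock: 3.25
tcp_pos: [0.4108, -0.1955, 0.2006]
orientation: [-3.121, 0.359, -0.001]
contact_force: [0.4, 0.9, -0.2]
grip_width: 0.0499
gripper_force: 0.0
clock: 3.75
tcp_pos: [0.4105, -0.1949, 0.0186]
orientation: [-3.119, 0.359, 0.005]
contact_force: [-0.1, 0.4, 0.7]
grip_width: 0.0499
gripper_force: 0.0
clock: 3.95
tcp_pos: [0.4117, -0.196, 0.016]
orientation: [-3.12, 0.36, 0.001]
contact_force: [0.6, 0.1, 0.3]
grip_width: 0.0497
gripper_force: 0.0
tcp deck [[-0.11268433 -0.01899168]] 0.01604635289836102 [0.6 0.1 0.3]
```

```bash
python3 -m crank '[[[0.7,0,0],[0,0,0]],[[0.6,0,0],[0,0,0]],[[0.5,0,0],[0,0,0]],[[0.5,0,0],[0,0,0]],[[0.5,0,0],[0,0,0]]]'
python3 -m crank '[[[0.5,0,0],[0,0,0]],[[0.5,0,0],[0,0,0]],[[0.5,0,0],[0,0,0]],[[0.5,0,0],[0,0,0]],[[0.5,0,0],[0,0,0]]]'
python3 -m crank '[[[0.5,0,0],[0,0,0]],[[0.5,0,0],[0,0,0]],[[0.5,0,0],[0,0,0]],[[0.5,0,0],[0,0,0]],[[0.5,0,0],[0,0,0]]]'
python3 - <<'E'
from h import *
o=monitor.get_obs();print('tcp deck',dk(o['tcp_pos'],np.array([.5257,-.2034]),np.radians(-13.3)),o['tcp_pos'][2],np.round(o['contact_force'],1))
E
```

```text
clock: 4.45
tcp_pos: [0.4382, -0.2035, 0.0165]
orientation: [3.12, -0.363, -0.002]
contact_force: [-2.7, -1.0, 1.4]
grip_width: 0.0501
gripper_force: 1.3
clock: 4.95
tcp_pos: [0.4633, -0.2092, 0.0162]
orientation: [-3.121, 0.362, 0.0]
contact_force: [-1.8, -0.4, 1.1]
grip_width: 0.0501
gripper_force: 1.1
clock: 5.45
tcp_pos: [0.4877, -0.2147, 0.0162]
orientation: [-3.121, 0.362, -0.0]
contact_force: [-2.8, 0.3, 0.2]
grip_width: 0.0499
gripper_force: 1.1
tcp deck [[-0.03433617 -0.01971866]] 0.016231933594959298 [-2.8  0.3  0.2]
```

```bash
python3 -m crank '[[[0.25,0,0],[0,0,0]],[[0.25,0,0],[0,0,0]],[[0.25,0,0],[0,0,0]],[[0.2,0,0],[0,0,0]]]'
python3 -m crank '[[[0.15,0,0],[0,0,0]],[[0.1,0,0],[0,0,0]]]'
python3 -m crank '[[[0.1,0,0],[0,0,0]],[[0,0,0],[0,0,0]]]'
python3 - <<'E'
from h import *
o=monitor.get_obs();print('tcp deck',dk(o['tcp_pos'],np.array([.5257,-.2034]),np.radians(-13.3)),o['tcp_pos'][2],np.round(o['contact_force'],1))
E
```

```text
clock: 5.85
tcp_pos: [0.4967, -0.217, 0.0163]
orientation: [3.121, -0.362, 0.0]
contact_force: [-2.7, 1.2, 0.1]
grip_width: 0.05
gripper_force: 1.2
clock: 6.05
tcp_pos: [0.4991, -0.2176, 0.0163]
orientation: [3.121, -0.362, 0.0]
contact_force: [-2.2, 1.0, 1.0]
grip_width: 0.0498
gripper_force: 1.4
clock: 6.25
tcp_pos: [0.5001, -0.2178, 0.0163]
orientation: [3.121, -0.363, 0.0]
contact_force: [-1.5, 0.8, -0.3]
grip_width: 0.0499
gripper_force: 1.0
tcp deck [[-0.02159097 -0.01993162]] 0.016299295042220347 [-1.5  0.8 -0.3]
```

```bash
for i in 1 ; do python3 -m crank '[[[0.1,0,0],[0,0,0]],[[0.1,0,0],[0,0,0]]]' | grep -E 'tcp|contact'; python3 -m crank '[[[0.1,0,0],[0,0,0]],[[0,0,0],[0,0,0]]]'| grep -E 'tcp|contact'; python3 -m crank '[[[0.1,0,0],[0,0,0]],[[0,0,0],[0,0,0]]]'| grep -E 'tcp|contact'; done
```

```text
tcp_pos: [0.5011, -0.218, 0.0162]
contact_force: [-7.5, 2.3, 5.7]
tcp_pos: [0.5011, -0.218, 0.0161]
contact_force: [-7.0, 2.0, 4.3]
tcp_pos: [0.5011, -0.2181, 0.0159]
contact_force: [-7.9, 2.2, 7.2]
```

```bash
python3 -m crank '[[[-1,0,0],[0,0,0]],[[-1.3,0,0],[0,0,0]],[[0,0,-5],[0,0,0]],[[0,0,-5],[0,0,0]],[[2.6,3.2,0],[0,0,-0.14]]]'| grep -E 'tcp|contact'
python3 -m crank '[[[0,0,0],[0,0,-0.143]],[[0,0,0],[0,0,-0.143]],[[0,0,0],[0,0,-0.143]],[[0,0,0],[0,0,-0.143]],[[0,0,0],[0,0,-0.143]]]'| grep -E 'tcp|contact'
python3 -m crank '[[[0,0,0],[0,0,-0.143]],[[0,0,0],[0,0,-0.143]],[[0,0,0],[0,0,-0.143]],[[0,0,0],[0,0,-0.143]],[[0,0,0],[0,0,-0.144]]]'| grep -E 'tcp|contact'
python3 - <<'E'
from h import *
o=monitor.get_obs();print('tcp deck',dk(o['tcp_pos'],np.array([.5257,-.2034]),np.radians(-13.3)),o['tcp_pos'][2],np.round(o['joints'],2))
R=Ro.from_rotvec(o['orientation']).as_matrix();print(np.degrees(np.arctan2(R[1,0],R[0,0])))
p,d=optics.grab_frame('wrist');pickle.dump((o,p,d),open('pics/w3.pkl','wb'));C=cam('wrist',o);P=cloud(C,d)
m=(P[...,2]>.0225)&(P[...,2]<.033);q=P[m];D=dk(q,np.array([.5257,-.2034]),np.radians(-13.3))
k=(abs(D[:,0])<.078)&(D[:,1]<.105)&(D[:,1]>-.13);r_=cv2.minAreaRect((D[k]*1000).astype(np.float32));print(r_,k.sum())
E
```

```text
tcp_pos: [0.503, -0.2475, 0.1236]
contact_force: [1.8, -0.4, -0.4]
tcp_pos: [0.4993, -0.2506, 0.1165]
contact_force: [0.1, 0.3, -0.4]
tcp_pos: [0.4994, -0.2505, 0.1165]
contact_force: [-0.3, -0.5, -0.5]
tcp deck [[-0.01478444 -0.0519428 ]] 0.11645596690816083 [ 0.74  0.47 -0.49  1.91  0.29  0.83 -0.13]
77.10266927626695
((33.79893493652344, -10.388465881347656), (88.39823150634766, 130.23733520507812), 0.0008711579721421003) 18892
```

```bash
python3 -m crank '[[[-1.8,1.45,0],[0,0,0.007]],[[-1.8,1.45,0],[0,0,0]],[[-1.8,1.45,0],[0,0,0]],[[0,0,4],[0,0,0]],[[0,0,4],[0,0,0]]]' 4| grep -E 'tcp|contact'
python3 -m crank '[[[0,0,2],[0,0,0]],[[0,0,0],[0,0,0]],[[0,0,0],[0,0,0]]]'| grep -E 'tcp|contact'
python3 - <<'E'
from h import *
o=monitor.get_obs();print('tcp deck',dk(o['tcp_pos'],np.array([.5257,-.2034]),np.radians(-13.3)),o['tcp_pos'][2],o['grip_width'])
R=Ro.from_rotvec(o['orientation']).as_matrix();print(np.degrees(np.arctan2(R[1,0],R[0,0])))
E
```

```text
tcp_pos: [0.5304, -0.3149, 0.0366]
contact_force: [-0.5, -0.1, -0.1]
tcp_pos: [0.5294, -0.3131, 0.0168]
contact_force: [-0.6, 0.5, 0.2]
tcp deck [[ 0.02882061 -0.10591466]] 0.016808773879149714 0.04005742182309519
76.29069039461913
```

```bash
python3 -m crank '[[[0.6,0,0],[0,0,-0.006]],[[0.6,0,0],[0,0,0]],[[0.5,0,0],[0,0,0]],[[0.5,0,0],[0,0,0]],[[0.5,0,0],[0,0,0]]]'| grep -E 'tcp|contact'
python3 -m crank '[[[0.5,0,0],[0,0,0]],[[0.5,0,0],[0,0,0]],[[0.5,0,0],[0,0,0]],[[0.5,0,0],[0,0,0]],[[0.5,0,0],[0,0,0]]]'| grep -E 'tcp|contact'
python3 -m crank '[[[0.5,0,0],[0,0,0]],[[0.4,0,0],[0,0,0]],[[0.4,0,0],[0,0,0]],[[0.3,0,0],[0,0,0]],[[0.2,0,0],[0,0,0]]]'| grep -E 'tcp|contact'
python3 - <<'E'
from h import *
o=monitor.get_obs();print('tcp deck',dk(o['tcp_pos'],np.array([.5257,-.2034]),np.radians(-13.3)),o['tcp_pos'][2],o['grip_width'])
R=Ro.from_rotvec(o['orientation']).as_matrix();print(np.degrees(np.arctan2(R[1,0],R[0,0])))
E
```

```text
tcp_pos: [0.5356, -0.2879, 0.017]
contact_force: [-1.4, -4.6, 3.3]
tcp_pos: [0.5412, -0.2622, 0.0163]
contact_force: [-1.2, -3.2, 2.7]
tcp_pos: [0.5453, -0.2447, 0.0163]
contact_force: [-0.6, -3.7, 3.1]
tcp deck [[ 0.02857335 -0.03567541]] 0.016292468683145937 0.04003801131523451
76.7187317598596
```

```bash
python3 -m crank '[[[0.15,0,0],[0,0,0]],[[0.15,0,0],[0,0,0]],[[0.1,0,0],[0,0,0]]]'| grep -E 'tcp|contact'
python3 -m crank '[[[0.1,0,0],[0,0,0]],[[0.1,0,0],[0,0,0]]]'| grep -E 'tcp|contact'
python3 -m crank '[[[0.1,0,0],[0,0,0]],[[0.1,0,0],[0,0,0]]]'| grep -E 'tcp|contact'
python3 -m crank '[[[0.1,0,0],[0,0,0]],[[0,0,0],[0,0,0]]]'| grep -E 'tcp|contact'
```

```text
tcp_pos: [0.5462, -0.2411, 0.0163]
contact_force: [-1.5, -3.4, 3.2]
tcp_pos: [0.5466, -0.2392, 0.0163]
contact_force: [-1.3, -3.7, 2.6]
tcp_pos: [0.5469, -0.2379, 0.0163]
contact_force: [-1.4, -6.7, 2.0]
tcp_pos: [0.5469, -0.2379, 0.0163]
contact_force: [-1.7, -6.7, 2.2]
```

```bash
python3 -m crank '[[[-1,0,0],[0,0,0]],[[-1.5,0,0],[0,0,0]],[[0,0,-5],[0,0,0]],[[0,0,-5],[0,0,0]],[[0,0,-1],[0,0,0]]]'| grep -E 'tcp|contact'
python3 -m crank '[[[3.2,-2.27,0],[0,0,0]],[[3.2,-2.27,0],[0,0,0]],[[3.2,-2.27,0],[0,0,0]],[[0,0,0],[0,0,0.14]],[[0,0,0],[0,0,0.143]]]'| grep -E 'tcp|contact'
python3 -m crank '[[[0,0,0],[0,0,0.143]],[[0,0,0],[0,0,0.143]],[[0,0,0],[0,0,0.143]],[[0,0,0],[0,0,0.143]],[[0,0,0],[0,0,0.143]]]'| grep -E 'tcp|contact'
python3 -m crank '[[[0,0,0],[0,0,0.143]],[[0,0,0],[0,0,0.143]],[[0,0,0],[0,0,0.143]],[[0,0,0],[0,0,0.143]],[[0,0,0],[0,0,0]]]'| grep -E 'tcp|contact'
cat > chk.py <<'E'
from h import *
D0=np.array([.5257,-.2034]);Y=np.radians(-13.3)
o=monitor.get_obs();R=Ro.from_rotvec(o['orientation']).as_matrix()
print('tcp deck',dk(o['tcp_pos'],D0,Y),o['tcp_pos'],'yaw',np.degrees(np.arctan2(R[1,0],R[0,0])),'t',o['clock'])
p,d=optics.grab_frame('wrist');pickle.dump((o,p,d),open('pics/chk.pkl','wb'));C=cam('wrist',o);P=cloud(C,d)
D=dk(P.reshape(-1,3),D0,Y).reshape(400,640,2)
k=(P[...,2]>.0235)&(P[...,2]<.033)&(D[...,0]<.078)&(D[...,0]>-.08)&(D[...,1]<.110)&(D[...,1]>-.13)
print(k.sum(),cv2.minAreaRect((D[k]*1000).astype(np.float32)))
k=(P[...,2]>.055)&(P[...,2]<.078)&(abs(D[...,0])<.09)&(abs(D[...,1])<.12)
print('knob',k.sum(),cv2.minEnclosingCircle((D[k]*1000).astype(np.float32)) if k.sum()>20 else '')
cv2.imwrite('pics/chk%d.png'%int(o['clock']*100),p[:,:,::-1])
E
python3 chk.py
```

```text
tcp_pos: [0.5447, -0.2619, 0.1317]
contact_force: [-0.3, 0.3, 0.6]
tcp_pos: [0.4965, -0.1503, 0.1259]
contact_force: [-0.4, -0.3, -0.4]
tcp_pos: [0.4969, -0.1517, 0.1258]
contact_force: [-0.6, -0.7, -0.1]
tcp_pos: [0.497, -0.1516, 0.1258]
contact_force: [0.3, 0.6, 0.1]
tcp deck [[-0.03986352  0.04382996]] [ 0.49698873 -0.15157501  0.12581331] yaw -13.309775403980039 t 13.6
19686 ((33.89191436767578, 46.066993713378906), (88.19624328613281, 127.81890869140625), 0.002097527263686061)
knob 2171 ((34.098697662353516, 47.502769470214844), 15.842124938964844)
```

```bash
python3 -m crank '[[[0,-0.35,4],[0,0,0]],[[0,0,4],[0,0,0]],[[0,0,2.9],[0,0,0]],[[0.3,0,0],[0,0,0]],[[0.6,0,0],[0,0,0]]]'| grep -E 'tcp|contact'
python3 -m crank '[[[0.3,0,0],[0,0,0]],[[0.2,0,0],[0,0,0]],[[0.2,0,0],[0,0,0]],[[0.1,0,0],[0,0,0]]]'| grep -E 'tcp|contact'
python3 -m crank '[[[0.1,0,0],[0,0,0]],[[0.1,0,0],[0,0,0]]]'| grep -E 'tcp|contact'
python3 -m crank '[[[0.1,0,0],[0,0,0]],[[0.1,0,0],[0,0,0]]]'| grep -E 'tcp|contact'
```

```text
tcp_pos: [0.5068, -0.1502, 0.0174]
contact_force: [1.4, -0.0, 1.5]
tcp_pos: [0.5154, -0.1522, 0.0181]
contact_force: [-0.3, -0.5, -0.0]
tcp_pos: [0.5159, -0.1524, 0.0173]
contact_force: [-2.8, 0.9, 2.3]
tcp_pos: [0.5165, -0.1526, 0.0169]
contact_force: [-7.6, 2.2, 5.8]
```

```bash
python3 -m crank '[[[-1,0,0],[0,0,0]],[[-1.3,0,0],[0,0,0]],[[0,0,-5],[0,0,0]],[[0,0,-5],[0,0,0]],[[0,0,-3],[0,0,0]]]' 7 | grep -E 'tcp|contact'
python3 -m crank '[[[0,0,-3],[0,0,0]],[[0,0,0],[0,0,0]],[[0,0,0],[0,0,0]],[[0,0,0],[0,0,0]]]'| grep -E 'tcp|contact'
python3 chk.py
```

```text
tcp_pos: [0.4977, -0.1479, 0.1507]
contact_force: [2.6, 0.1, -0.5]
tcp_pos: [0.4954, -0.1476, 0.1762]
contact_force: [-0.1, 0.5, -0.7]
tcp deck [[-0.04235473  0.04737448]] [ 0.49537976 -0.14755246  0.17619123] yaw -13.243921000324997 t 15.85
13569 ((33.83753204345703, 46.15163803100586), (127.68830871582031, 88.2354736328125), 89.99271392822266)
knob 1401 ((34.9072151184082, 47.48421096801758), 15.883501052856445)
```

```bash
python3 -c "
import cv2;a=cv2.imread('pics/chk1585.png')[0:300,100:500];cv2.imwrite('pics/c4.png',cv2.resize(a,None,fx=2,fy=2,interpolation=cv2.INTER_CUBIC))"
python3 -m crank '[[[0,0,0],[0,0,0]],[[0,0,0],[0,0,0]],[[0,0,0],[0,0,0]],[[0,0,0],[0,0,0]],[[0,0,0],[0,0,0]]]'| grep -E 'tcp|contact'
```

```text
tcp_pos: [0.4962, -0.1477, 0.1772]
contact_force: [0.5, 0.1, -0.1]
```

View pics/c4.png

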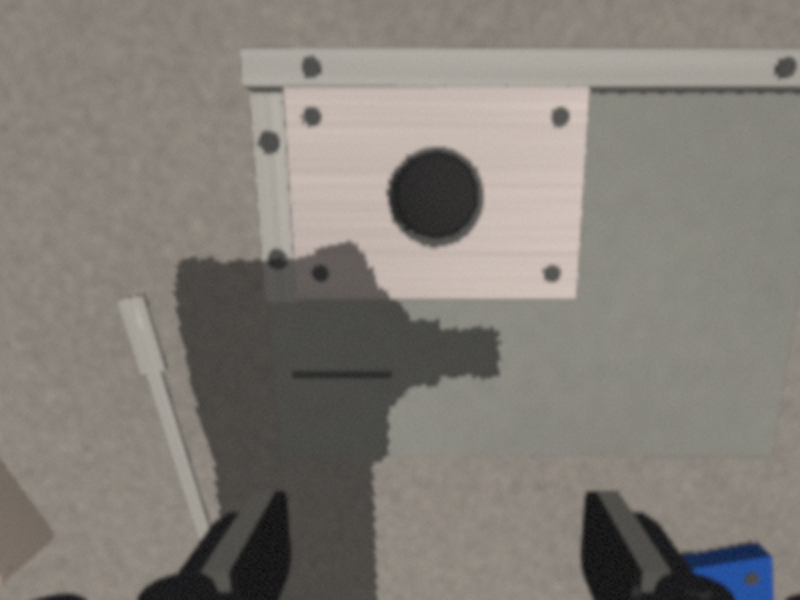

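The crop shows the plate flush: its top edge meets the fence at row 87 and its left edge meets the stop at column 290, with no gap on either. Next I grip the knob at (435,195).

```bash
python3 -m crank '[[[3.85,0,0],[0,0,0]],[[3.85,0,0],[0,0,0]],[[0,0,4],[0,0,0]],[[0,0,4],[0,0,0]],[[0,0,0],[0,0,0]]]' 7 | grep -E 'tcp|contact'
python3 -m crank '[[[0,0,0],[0,0,0]],[[0,0,0],[0,0,0]]]' | grep -E 'tcp|contact'
python3 - <<'E'
from h import *
o=monitor.get_obs();print('tcp deck',dk(o['tcp_pos'],np.array([.5257,-.2034]),np.radians(-13.3)),o['tcp_pos'][2],o['grip_width'])
E
```

```text
tcp_pos: [0.5672, -0.1645, 0.0923]
contact_force: [-1.3, -0.7, -0.7]
tcp_pos: [0.5726, -0.1656, 0.0995]
contact_force: [0.3, -0.3, -0.5]
tcp deck [[0.03693282 0.0475726 ]] 0.09951727686292237 0.07017017785412179
```

```bash
python3 -m crank '[[[-0.2,0,3],[0,0,0]],[[0,0,2.5],[0,0,0]],[[0,0,0.8],[0,0,0]],[[0,0,0],[0,0,0]]]' 7 | grep -E 'tcp|contact'
python3 - <<'E'
from h import *
o=monitor.get_obs();print('tcp deck',dk(o['tcp_pos'],np.array([.5257,-.2034]),np.radians(-13.3)),o['tcp_pos'][2],o['grip_width'])
E
python3 -m crank '[[[0,0,0],[0,0,0]],[[0,0,0],[0,0,0]],[[0,0,0],[0,0,0]],[[0,0,0],[0,0,0]],[[0,0,0],[0,0,0]]]' 2.5 70
```

```text
tcp_pos: [0.5696, -0.1649, 0.035]
contact_force: [0.2, -0.5, -0.1]
tcp deck [[0.03382659 0.04753988]] 0.034994457946806626 0.07029573689020883
clock: 18.0
tcp_pos: [0.5702, -0.1654, 0.036]
orientation: [3.12, -0.362, 0.004]
contact_force: [-2.4, -0.4, 6.4]
grip_width: 0.0308
gripper_force: 68.7
```

```bash
python3 -m crank '[[[0,0,-0.5],[0,0,0]],[[0,0,-1],[0,0,0]],[[0,0,-1.5],[0,0,0]],[[0,0,-2],[0,0,0]],[[0,0,-2],[0,0,0]]]'
python3 -m crank '[[[0,0,-2],[0,0,0]],[[0,0,-2],[0,0,0]],[[0,0,-1],[0,0,0]],[[0,0,0],[0,0,0]],[[0,0,0],[0,0,0]]]'
python3 - <<'E'
from h import *
o=monitor.get_obs();R=Ro.from_rotvec(o['orientation']).as_matrix();print(o['tcp_pos'],np.degrees(np.arctan2(R[1,0],R[0,0])))
t=np.array([.5342,.2112]);y=np.radians(12.7);ex=np.array([np.cos(y),np.sin(y)]);ey=np.array([np.sin(y),-np.cos(y)]);v=t-np.array(o['tcp_pos'][:2]);print(v@ex,v@ey)
E
```

```text
clock: 18.5
tcp_pos: [0.5692, -0.1646, 0.1059]
orientation: [-3.12, 0.362, -0.0]
contact_force: [0.6, -0.5, -4.0]
grip_width: 0.0307
gripper_force: 69.5
clock: 19.0
tcp_pos: [0.5688, -0.1647, 0.154]
orientation: [-3.121, 0.362, 0.001]
contact_force: [0.1, 0.2, -4.0]
grip_width: 0.0309
gripper_force: 69.6
[ 0.56879247 -0.16472776  0.15400151] -13.244168049902898
0.048900141466581185 -0.374335540465746
```

```bash
python3 -m crank '[[[0,0,0],[0,0,-0.1132]],[[0,0,0],[0,0,-0.1132]],[[0,0,0],[0,0,-0.1132]],[[0,0,0],[0,0,-0.1132]],[[0,-1,0],[0,0,0]]]'| grep -E 'tcp|contact'
python3 -m crank '[[[-0.4,-2,0],[0,0,0]],[[-0.5,-2.8,0],[0,0,0]],[[-0.5,-2.8,0],[0,0,0]],[[-0.5,-2.8,0],[0,0,0]],[[-0.5,-2.8,0],[0,0,0]]]'| grep -E 'tcp|contact'
python3 -m crank '[[[-0.5,-2.8,0],[0,0,0]],[[-0.5,-2.8,0],[0,0,0]],[[-0.5,-2.8,0],[0,0,0]],[[-0.5,-2.8,0],[0,0,0]],[[-0.5,-2.8,0],[0,0,0]]]'| grep -E 'tcp|contact'
python3 -m crank '[[[-0.5,-2.8,0],[0,0,0]],[[-0.5,-2.8,0],[0,0,0]],[[-0.3,-2,0],[0,0,0]],[[0,-0.7,0],[0,0,0]],[[0,0,0],[0,0,0]]]'| grep -E 'tcp|contact'
python3 - <<'E'
from h import *
o=monitor.get_obs();p,d=optics.grab_frame('wrist');cv2.imwrite('pics/w5.png',p[:,:,::-1]);pickle.dump((o,p,d),open('pics/w5.pkl','wb'))
R=Ro.from_rotvec(o['orientation']).as_matrix();print(o['tcp_pos'],np.degrees(np.arctan2(R[1,0],R[0,0])))
C=cam('wrist',o);print(pix(C,[[.5342,.2112,.05]]))
E
```

```text
tcp_pos: [0.566, -0.1564, 0.1529]
contact_force: [-0.1, 0.5, -4.3]
tcp_pos: [0.5132, -0.0298, 0.1536]
contact_force: [-0.4, 0.7, -3.7]
tcp_pos: [0.4579, 0.101, 0.1538]
contact_force: [-0.2, -0.1, -5.2]
tcp_pos: [0.4278, 0.1786, 0.154]
contact_force: [0.3, -0.4, -3.7]
[0.42780935 0.17855822 0.15401538] 12.738245966592137
[[306.5215802   47.96299926]]
```

View pics/w5.png

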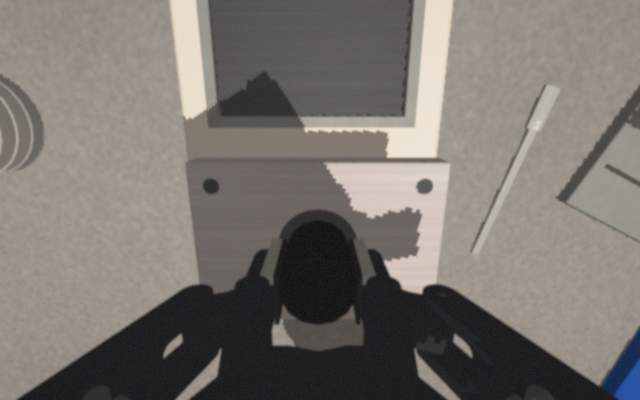

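Wrist view: held plate at rows 160–280, knob at (318,270). The pocket is ahead of it, with the floor's left edge near column 213, its right edge near 408, and its near edge near row 116.

```bash
python3 - <<'E'
from h import *
o,p,d=pickle.load(open('pics/w5.pkl','rb'));C=cam('wrist',o)
g=cv2.GaussianBlur(cv2.cvtColor(p,cv2.COLOR_RGB2GRAY),(3,3),0).astype(float)
T=Ro.from_rotvec(o['orientation']).as_matrix();y=np.arctan2(T[1,0],T[0,0]);ex=np.array([np.cos(y),np.sin(y)]);ey=np.array([np.sin(y),-np.cos(y)])
def edge(name,it,a,b,sgn,z,vert):
    E=[]
    for u in it:
        c=g[a:b,u] if vert else g[u,a:b];k=(sgn*np.diff(c)).argmax();E.append((u,a+k+.5) if vert else (a+k+.5,u))
    X=onz(C,E,z)[:,:2]-np.array(o['tcp_pos'][:2]);Q=np.c_[X@ex,X@ey]*1000
    vx,vy,x0,y0=cv2.fitLine(Q.astype(np.float32),cv2.DIST_HUBER,0,.01,.01).ravel()
    print(name,'pix',np.median(E,0),'tool x,y mm',np.round(np.median(Q,0),1),'dir',round(float(np.degrees(np.arctan2(vy,vx))),2),'std',np.round(Q.std(0),1))
edge('floor L',range(5,100,3),198,222,-1,.05,False)
edge('rim outer L',range(5,100,3),188,207,-1,.058,False)
edge('floor R',range(5,100,3),398,416,1,.05,False)
edge('rim outer R',range(5,100,3),412,432,1,.058,False)
edge('floor near',range(310,395,3),108,122,1,.05,True)
edge('rim near outer',range(310,395,3),120,134,1,.058,True)
zt=o['tcp_pos'][2]-.024
edge('plate +x',range(350,435,3),150,172,1,zt+.016,True)
edge('plate L',range(195,255,3),180,210,1,zt+.016,False)
edge('plate R',range(180,270,3),428,460,-1,zt+.016,False)
E
```

```text
floor L pix [209.5  51.5] tool x,y mm [108.7 -76.6] dir 0.57 std [18.3  3.8]
rim outer L pix [200.5  51.5] tool x,y mm [107.5 -82. ] dir -0.06 std [17.7  0.2]
floor R pix [409.5  51.5] tool x,y mm [108.6  65.7] dir 0.13 std [18.3  0.2]
rim outer R pix [419.   51.5] tool x,y mm [107.4  71.4] dir -3.86 std [17.7  3.2]
floor near pix [352.  116.5] tool x,y mm [63.3 25.8] dir -89.97 std [ 0.  19.1]
rim near outer pix [352.  126.5] tool x,y mm [56.3 25.1] dir -89.97 std [ 0.1 18.7]
plate +x pix [392.  162.5] tool x,y mm [44.9 35.5] dir -89.96 std [ 0.  12.2]
plate L pix [182.5 223.5] tool x,y mm [ 13.4 -69.4] dir -0.19 std [9.5 1.3]
plate R pix [442.5 223.5] tool x,y mm [13.3 63.6] dir -0.07 std [14.3  0.2]
```

```bash
python3 - <<'E'
from h import *
o,p,d=pickle.load(open('pics/w5.pkl','rb'))
g=cv2.cvtColor(p,cv2.COLOR_RGB2GRAY)
for v in (20,70): print(v,'L',g[v,192:224].tolist(),'R',g[v,398:432].tolist())
for v in (185,215): print(v,'L',g[v,180:202].tolist(),'R',g[v,434:456].tolist())
C=cam('wrist',o);print(np.round(cloud(C,d)[[20,20,20,20],[196,300,208,440]],4))
def ty(u,v,z):
    T=Ro.from_rotvec(o['orientation']).as_matrix();return (T.T@(onz(C,[[u,v]],z)[0]-o['tcp_pos']))*1000
P=cloud(C,d);T=Ro.from_rotvec(o['orientation']).as_matrix();Q=(P-np.array(o['tcp_pos']))@T
for v in (185,215):
    k=(P[v,:,2]>.135)&(P[v,:,2]<.15);u=np.where(k)[0];print(v,'plate depth',u.min(),u.max(),Q[v,u.min(),1],Q[v,u.max(),1])
for v in (20,70):
    k=P[v,:,2]>.054;k[:190]=0;k[430:]=0;u=np.where(k)[0];print(v,u.min(),u.max(),[u[i:i+2].tolist() for i in np.where(np.diff(u)>20)[0]])
E
```

```text
20 L [222, 222, 222, 222, 219, 206, 174, 153, 151, 151, 151, 151, 152, 152, 153, 151, 143, 120, 94, 74, 75, 79, 82, 84, 84, 81, 84, 82, 84, 82, 83, 84] R [90, 91, 89, 88, 87, 91, 89, 88, 87, 88, 85, 76, 73, 90, 115, 145, 157, 158, 157, 156, 160, 157, 157, 157, 160, 176, 204, 219, 224, 225, 224, 224, 224, 224]
70 L [224, 222, 224, 224, 223, 224, 224, 223, 223, 219, 201, 172, 155, 154, 155, 154, 154, 155, 153, 153, 153, 139, 108, 86, 83, 83, 86, 85, 88, 86, 83, 89] R [93, 94, 93, 91, 92, 85, 70, 69, 73, 86, 117, 150, 161, 164, 163, 162, 164, 164, 162, 164, 168, 187, 215, 225, 227, 227, 228, 227, 227, 227, 227, 227, 227, 228]
185 L [153, 155, 152, 152, 155, 153, 149, 135, 117, 109, 108, 107, 110, 105, 107, 108, 108, 107, 108, 109, 106, 102] R [203, 207, 209, 208, 208, 207, 207, 207, 208, 209, 208, 206, 203, 188, 169, 152, 151, 153, 153, 154, 155, 157]
215 L [153, 155, 155, 157, 159, 158, 157, 155, 155, 154, 143, 125, 110, 106, 103, 105, 105, 104, 104, 105, 105, 104] R [203, 205, 204, 205, 204, 205, 204, 205, 202, 193, 173, 158, 154, 152, 151, 153, 153, 155, 153, 154, 155, 152]
[[0.5348 0.2909 0.0493]
 [0.5506 0.2194 0.0507]
 [0.5353 0.2798 0.0575]
 [0.572  0.1238 0.0512]]
185 plate depth 188 447 -0.06474008229059655 0.06365701975882407
215 plate depth 191 444 -0.06565368115280765 0.06429298443274024
20 198 423 [[210, 411]]
70 203 419 [[215, 407]]
```

```bash
python3 - <<'E'
from h import *
o,p,d=pickle.load(open('pics/w5.pkl','rb'));C=cam('wrist',o);T=Ro.from_rotvec(o['orientation']).as_matrix()
f=lambda u,v,z:((onz(C,[[u,v]],z)[0]-np.array(o['tcp_pos']))@T*1000)[1]
for v,Li,Ri,Lo,Ro_ in [(20,209.3,411.9,198.2,423.9),(70,214.0,408.2,202.8,419.3)]:
    for z in (.05,.058):
        a=[f(u,v,z) for u in (Li,Ri,Lo,Ro_)];print(v,z,np.round(a,1),'inner c,w',np.round([(a[0]+a[1])/2,a[1]-a[0]],1),'outer',np.round([(a[2]+a[3])/2,a[3]-a[2]],1))
for v,L,R in [(185,187.3,447.9),(215,190.8,444)]:
    a=f(L,v,.146),f(R,v,.146);print(a,sum(a)/2)
E
```

```text
20 0.05 [-76.4  65.9 -84.2  74.3] inner c,w [ -5.3 142.3] outer [ -5.  158.5]
20 0.058 [-74.   63.7 -81.5  71.9] inner c,w [ -5.1 137.7] outer [ -4.8 153.4]
70 0.05 [-76.2  65.9 -84.4  74.1] inner c,w [ -5.1 142.1] outer [ -5.2 158.5]
70 0.058 [-73.8  63.8 -81.7  71.6] inner c,w [ -5.  137.5] outer [ -5.  153.3]
(np.float64(-65.02547030643034), np.float64(63.92848070787493)) -0.5484947992777016
(np.float64(-65.10672133022597), np.float64(63.79407035578341)) -0.6563254872212774
```

```bash
python3 -m crank '[[[2,-0.1,0],[0,0,0]],[[3.3,-0.12,0],[0,0,0]],[[3.3,-0.12,0],[0,0,0]],[[2,-0.1,0],[0,0,0]],[[0.7,0,0],[0,0,0]]]'| grep -E 'tcp|contact'
python3 -m crank '[[[0,0,1.5],[0,0,0]],[[0,0,1.5],[0,0,0]],[[0,0,1.5],[0,0,0]],[[0,0,1],[0,0,0]],[[0,0,0],[0,0,0]]]'| grep -E 'tcp|contact'
python3 - <<'E'
from h import *
o=monitor.get_obs();p,d=optics.grab_frame('wrist');cv2.imwrite('pics/w6.png',p[:,:,::-1]);pickle.dump((o,p,d),open('pics/w6.pkl','wb'))
T=Ro.from_rotvec(o['orientation']).as_matrix();print(o['tcp_pos'],np.degrees(np.arctan2(T[1,0],T[0,0])))
a=.0;w=np.array([.42780935,.17855822]);y=np.radians(12.72);v=np.array(o['tcp_pos'][:2])-w;print(v@[np.cos(y),np.sin(y)],v@[np.sin(y),-np.cos(y)])
E
```

```text
tcp_pos: [0.5403, 0.2052, 0.1538]
contact_force: [-0.5, -0.4, -4.2]
tcp_pos: [0.5359, 0.2059, 0.0971]
contact_force: [-0.2, -0.1, -4.9]
[0.53593414 0.20592022 0.09707811] 12.715531946335858
0.11149591324097743 -0.002882833935436113
```

View pics/w6.png

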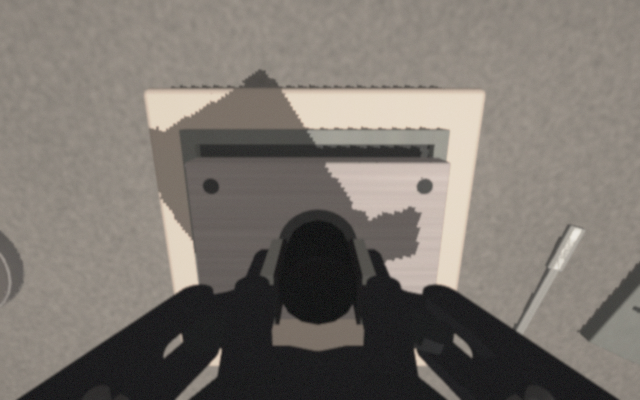

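Hovering over the pocket: rim's far edge at rows 129–145 with corners near (181,129) and (449,129), plate top edge at row 163.

```bash
python3 - <<'E'
from h import *
o,p,d=pickle.load(open('pics/w6.pkl','rb'));C=cam('wrist',o);T=Ro.from_rotvec(o['orientation']).as_matrix()
g=cv2.cvtColor(p,cv2.COLOR_RGB2GRAY).astype(float)
f=lambda E,z:((onz(C,E,z)-np.array(o['tcp_pos']))@T*1000)[:,:2]
def row(v,a,b): q=np.diff(g[v,a:b]);return (a+abs(q).argmax()+.5,v)
def col(u,a,b): q=np.diff(g[a:b,u]);return (u,a+abs(q).argmax()+.5)
m=lambda E,z:np.round(np.median(f(E,z),0),1)
print('outer L',m([row(v,172,190) for v in range(135,152)],.058),'outer R',m([row(v,440,460) for v in range(135,152)],.058))
print('inner L',m([row(v,193,206) for v in range(148,156)],.058),'inner R',m([row(v,428,440) for v in range(148,156)],.058))
print('far outer',m([col(u,124,136) for u in range(330,430,3)],.058),'far inner',m([col(u,138,152) for u in range(330,430,3)],.058))
z=o['tcp_pos'][2]-.008
print('plate',m([col(u,156,172) for u in range(350,430,3)],z),m([row(v,180,200) for v in range(175,200)],z),m([row(v,436,456) for v in range(175,200)],z))
for u in (340,400): print(g[122:166,u].astype(int).tolist())
E
```

```text
outer L [ 50.8 -79.3] outer R [50.7 74.4]
inner L [ 45.9 -68.6] inner R [45.8 66.5]
far outer [59.4 34.5] far inner [49.9 35.1]
plate [44.9 34. ] [ 32.8 -66. ] [32.6 63.8]
[219, 220, 220, 220, 216, 205, 168, 134, 138, 155, 160, 159, 160, 161, 159, 160, 161, 161, 161, 160, 158, 148, 124, 88, 60, 50, 46, 43, 45, 46, 46, 45, 47, 49, 55, 71, 83, 88, 89, 104, 133, 162, 181, 188]
[221, 220, 220, 221, 220, 210, 177, 142, 142, 153, 158, 158, 156, 158, 158, 159, 157, 156, 157, 157, 155, 147, 122, 94, 71, 55, 46, 49, 45, 47, 47, 46, 47, 47, 58, 70, 84, 90, 91, 104, 130, 161, 181, 191]
```

```bash
python3 -m crank '[[[0.13,-0.16,0],[0,0,0]],[[0,0,0],[0,0,0]],[[0,0,0.5],[0,0,0]],[[0,0,0.5],[0,0,0]],[[0,0,0],[0,0,0]]]'| grep -E 'tcp|contact'
python3 - <<'E'
from h import *
o=monitor.get_obs();w=np.array([.42780935,.17855822]);y=np.radians(12.72);v=np.array(o['tcp_pos'][:2])-w;print(v@[np.cos(y),np.sin(y)],v@[np.sin(y),-np.cos(y)],o['tcp_pos'][2])
E
python3 -m crank '[[[0,0,0.4],[0,0,0]],[[0,0,0.3],[0,0,0]],[[0,0,0.2],[0,0,0]]]'| grep -E 'tcp|contact'
python3 -m crank '[[[0,0,0.15],[0,0,0]],[[0,0,0.1],[0,0,0]],[[0,0,0],[0,0,0]]]'| grep -E 'tcp|contact'
```

```text
tcp_pos: [0.5382, 0.2082, 0.0885]
contact_force: [-0.3, -0.3, -4.2]
0.11418278342623583 -0.0046071662147691254 0.08848694265755694
tcp_pos: [0.5386, 0.2085, 0.0799]
contact_force: [0.1, 0.4, -3.7]
tcp_pos: [0.5387, 0.2086, 0.0777]
contact_force: [-0.1, 0.8, -4.2]
```

```bash
python3 -m crank '[[[0,0,0.1],[0,0,0]],[[0,0,0.1],[0,0,0]],[[0,0,0],[0,0,0]]]'| grep -E 'tcp|contact'
python3 -m crank '[[[0,0,0.1],[0,0,0]],[[0,0,0],[0,0,0]]]'| grep -E 'tcp|contact'
python3 -m crank '[[[0,0,0.1],[0,0,0]],[[0,0,0],[0,0,0]]]'| grep -E 'tcp|contact'
```

```text
tcp_pos: [0.5386, 0.2085, 0.0757]
contact_force: [-0.2, -0.8, -4.5]
tcp_pos: [0.5387, 0.2086, 0.0747]
contact_force: [0.4, -0.0, -3.5]
tcp_pos: [0.5388, 0.2086, 0.0741]
contact_force: [-2.4, -0.0, -0.1]
```

```bash
python3 -m crank '[[[0,0,0.1],[0,0,0]],[[0,0,0],[0,0,0]]]'| grep -E 'tcp|contact'
python3 -m crank '[[[0,0,0],[0,0,0]],[[0,0,0],[0,0,0]],[[0,0,0],[0,0,0]],[[0,0,0],[0,0,0]],[[0,0,0],[0,0,0]]]' 7
python3 -m crank '[[[0,0,-1],[0,0,0]],[[0,0,-2],[0,0,0]],[[0,0,-4],[0,0,0]],[[0,0,-4],[0,0,0]],[[0,0,-4],[0,0,0]]]'
python3 -m crank '[[[-3,0,-3],[0,0,0]],[[-3,0,-3],[0,0,0]],[[0,0,0],[0,0,0]],[[0,0,0],[0,0,0]]]'
python3 - <<'E'
from h import *
o=monitor.get_obs();p,d=optics.grab_frame('wrist');cv2.imwrite('pics/w7.png',p[:,:,::-1]);C=cam('wrist',o);P=cloud(C,d)
k=(P[...,2]>.0615)&(P[...,2]<.073)&(abs(P[...,0]-.54)<.12)&(abs(P[...,1]-.21)<.12)
print(cv2.minAreaRect((P[k][:,:2]*1000).astype(np.float32)));A=np.c_[P[k][:,:2],np.ones(k.sum())];print(np.linalg.lstsq(A,P[k][:,2],rcond=None)[0],np.median(P[k][:,2]))
E
```

```text
tcp_pos: [0.5388, 0.2087, 0.074]
contact_force: [-4.6, -0.8, 10.1]
clock: 24.6
tcp_pos: [0.5388, 0.2086, 0.0727]
orientation: [-3.122, -0.347, -0.0]
contact_force: [-0.3, -0.5, 0.0]
grip_width: 0.0698
gripper_force: 0.0
clock: 25.1
tcp_pos: [0.5385, 0.2086, 0.2251]
orientation: [-3.122, -0.348, -0.0]
contact_force: [1.0, -0.3, -0.0]
grip_width: 0.0701
gripper_force: 0.0
clock: 25.5
tcp_pos: [0.4803, 0.1954, 0.2842]
orientation: [-3.122, -0.348, -0.005]
contact_force: [0.1, -0.6, -0.5]
grip_width: 0.07
gripper_force: 0.0
((539.3128051757812, 209.2772216796875), (90.12117004394531, 130.2813262939453), 12.686420440673828)
[ 0.0009032  -0.00074973  0.06551243] 0.06583348820594648
```

View pics/w7.png

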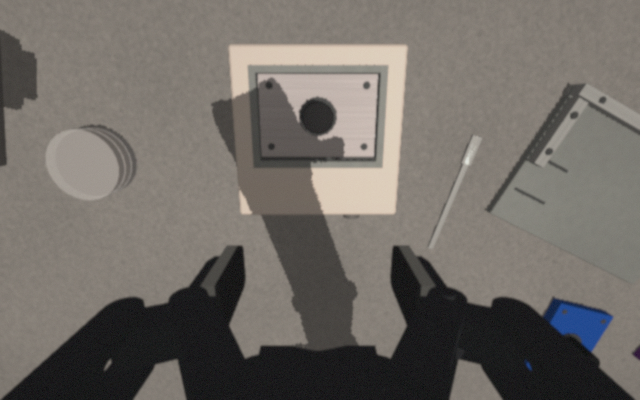

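The plate sits flat inside the rim, centred at (318,115), with its top at 65.8 mm and no tilt. The robot is clear of everything.

```bash
python3 -c "
from bench import r
print(r.hand_in())"
```

```text
the job is handed in; nothing more can be done
None
```

The plate was pushed flush against the fence and end stop, left there untouched for over a second, then lifted by its knob, set down flat inside the heater's pocket and released; the job was handed in with the clock at about 25.5 s.

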